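Set out the colour bars for the pick-up kiln

ROBOT

A 6-joint arm with a two-finger parallel gripper is mounted at the origin on the work surface. World frame = base frame: x ahead of the robot, y to its left, z up, the work surface at z = 0. Lengths are in m, angles in rad, forces in N, time in s.
With the tool pointing down it reaches from about 0.375 to 0.975 m from the base axis. Payload 3.8 kg.
Tool frame: the origin (TCP) lies midway between the tips of the shut fingers; the grasp point (between the pads) lies 19 mm behind it; x points along the fingers, y is the direction in which the jaws open and shut, and the axes are right-handed (so a half turn about x gives the same grasp; the last joint's range is limited). The gripper opens to 88 mm and grips with 3 to 60 N. Pads are 18 mm wide; open, the fingers measure 123 mm over their backs; the gripper's body (75 mm by 187 mm) begins 45 mm behind the grasp point.
Start: joints at [-1.361, 0.264, 1.604, -0, 1.274, -0.037], TCP at [0.165, -0.655, 0.239] pointing down, gripper open.
Joint ranges: [-2.63, 2.63], [-0.94, 2.18], [0.31, 2.57], [-1.31, 4.45], [0, 2.66], [-2.55, 2.55]. Speed limits (rad/s): [2.57, 2.57, 3.14, 3.14, 3.14, 3.14].

INTERFACE

Orientations are given as a rotation vector (axis times angle).
In Python, from cell import manip, inverse_kinematics, cams, order gives the robot as it stands. Calls block until the motion is done:
- manip.move_pose(position, orientation): joint-space move of the TCP to a pose.
- manip.move_linear(position, rate=0.15, rot=None): straight line of the TCP; rot=None keeps the orientation; rate is the mean speed in m/s.
- manip.set_joints(angles): joint-space move.
- manip.set_gripper(opening, force=None): finger opening in m; force is the grip in N (None keeps the last); returns when the fingers have stopped.
- manip.dwell(seconds).
- inverse_kinematics(position, orientation): joint angles nearest the present ones, or None.
- manip.state(): the state.
- cams.capture(name): name is "scene" or "side" or "wrist"; returns a dict with "image" (480x640x3 uint8, blue, green, red), "z_map" (480x640 float32, m along the optical axis (not along the pixel's ray), 0 where there is no reading), "intrinsics" (3x3 intrinsics, pixels), "position" and "orientation" of the camera in the world; the wrist camera has in their place "T_tool_cam" (4x4, takes a point from camera to tool coordinates, whose origin is the TCP and whose axes are the tool frame's). Camera axes: x right, y down, z forward; pixel columns grow to the right and rows downward; lengths in m; the calibration is good to about 2 mm. The wrist camera is an equidistant fisheye: a pixel r from the principal point sees the ray r / f radians off the axis. A picture is of the moment at which its call begins: read the wrist's pose just before it.
A pose or a line that the arm cannot do raises manip.IKError and nothing moves.
- order.close_job(): hands the job in, once; it reports no verdict.
The state is a dict: "clock": time; "joint_pos": joint angles; "joint_velocities": joint speeds; "tau": joint torques, N m; "tool_pos": TCP position; "tcp_rot": TCP orientation; "contact_force": force on the tool from outside, world axes, zero at the start; "moment": the same for the moment, N m; "gripper_width": finger opening in m.
Only numpy, scipy, OpenCV 4.12 (cv2) and the standard library are available. Lean on these libraries where they do the work, as an engineer would, in place of code of your own. Each camera call takes 0.05 s, during which the arm holds its last target. There are 200 camera calls.

TASK

Stand each of the four stubs of glass colour bar upright inside the collar of the setter of its own colour, palest first so that no dark crumbs reach the pale glass: white, then yellow, then green, then blue. Let go of each before starting on the next, and leave the finished tumbler and paperweight where they stand.

Things in the scene. Friction and masses are not known exactly. Their poses are not given: they have to be found in the camera images.
- bar_white: Loose opal-white stub of glass colour bar: a plain solid cylinder 32 mm in diameter and 60 mm tall, 80 to 170 g, standing upright on the bench. Origin at the centre of its underside, z up along its axis; take it from above anywhere on its upper half.
- bar_yellow: Loose yellow stub of glass colour bar: a plain solid cylinder 32 mm in diameter and 60 mm tall, 80 to 170 g, standing upright on the bench. Origin at the centre of its underside, z up along its axis; take it from above anywhere on its upper half.
- bar_green: Loose green stub of glass colour bar: a plain solid cylinder 32 mm in diameter and 60 mm tall, 80 to 170 g, standing upright on the bench. Origin at the centre of its underside, z up along its axis; take it from above anywhere on its upper half.
- bar_blue: Loose cobalt-blue stub of glass colour bar: a plain solid cylinder 32 mm in diameter and 60 mm tall, 80 to 170 g, standing upright on the bench. Origin at the centre of its underside, z up along its axis; take it from above anywhere on its upper half.
- setter_white: Fixed setter with the opal-white collar: a brown firebrick tile 84 x 84 mm, 6 mm thick, bearing a round glazed opal-white collar of 64 mm outside and 50 mm inside diameter that rises 8 mm above the tile (rim 14 mm above the bench). A stub stands inside the collar on the tile, 6 mm above the bench. Origin at the centre of the tile's underside, on the bench and on the collar's axis, z up.
- setter_yellow: Fixed setter with the yellow collar: a brown firebrick tile 84 x 84 mm, 6 mm thick, bearing a round glazed yellow collar of 64 mm outside and 50 mm inside diameter that rises 8 mm above the tile (rim 14 mm above the bench). A stub stands inside the collar on the tile, 6 mm above the bench. Origin at the centre of the tile's underside, on the bench and on the collar's axis, z up.
- setter_green: Fixed setter with the green collar: a brown firebrick tile 84 x 84 mm, 6 mm thick, bearing a round glazed green collar of 64 mm outside and 50 mm inside diameter that rises 8 mm above the tile (rim 14 mm above the bench). A stub stands inside the collar on the tile, 6 mm above the bench. Origin at the centre of the tile's underside, on the bench and on the collar's axis, z up.
- setter_blue: Fixed setter with the cobalt-blue collar: a brown firebrick tile 84 x 84 mm, 6 mm thick, bearing a round glazed cobalt-blue collar of 64 mm outside and 50 mm inside diameter that rises 8 mm above the tile (rim 14 mm above the bench). A stub stands inside the collar on the tile, 6 mm above the bench. Origin at the centre of the tile's underside, on the bench and on the collar's axis, z up.
- tumbler: Finished clear glass tumbler, loose, 70 mm in diameter and 90 mm tall, standing upright in the row of setters. Origin at the centre of its underside, z up. To be left alone.
- paperweight: Finished dome-shaped plum-coloured glass paperweight, loose, 64 mm in diameter and 45 mm high, standing in the row of colour bars. Origin at the centre of its underside, z up. To be left alone.
Mind the look-alikes: they are no part of the job. Of the things like the bar_blue, leave any that is pink or red; of the rest the larger one is meant.

How it is judged:
On the way, in this order (a step that is already met when the one before it is completed fails the run):
1. the white stub stands in the white setter, released (horizontal distance between bar_white and setter_white below 0.012 m and z of bar_white in the frame of setter_white below 0.01 m and angle between bar_white's own z axis and vertical below 0.1 rad and contact force between the fingers and bar_white below 0.1 N and linear speed of bar_white below 0.02 m/s), for 0.2 s.
2. the yellow stub stands in the yellow setter, released (horizontal distance between bar_yellow and setter_yellow below 0.012 m and z of bar_yellow in the frame of setter_yellow below 0.01 m and angle between bar_yellow's own z axis and vertical below 0.1 rad and contact force between the fingers and bar_yellow below 0.1 N and linear speed of bar_yellow below 0.02 m/s), for 0.2 s.
3. the green stub stands in the green setter, released (horizontal distance between bar_green and setter_green below 0.012 m and z of bar_green in the frame of setter_green below 0.01 m and angle between bar_green's own z axis and vertical below 0.1 rad and contact force between the fingers and bar_green below 0.1 N and linear speed of bar_green below 0.02 m/s), for 0.2 s.
4. the blue stub stands in the blue setter, released (horizontal distance between bar_blue and setter_blue below 0.012 m and z of bar_blue in the frame of setter_blue below 0.01 m and angle between bar_blue's own z axis and vertical below 0.1 rad and contact force between the fingers and bar_blue below 0.1 N and linear speed of bar_blue below 0.02 m/s), for 0.2 s.
At the end, for the whole second after the job is handed in: Each stub stands upright (within 0.1 rad) on the tile inside the collar of its own colour (axis within 12 mm of the collar's, underside less than 10 mm above the bench), released and at rest (all of step 1 and all of step 2 and all of step 3 and all of step 4); the robot touches nothing.
It fails at once if the finished tumbler is pushed more than 15 mm or tipped (distance of tumbler from where it was at the start of the episode above 0.015 m or angle between tumbler's own z axis and vertical above 0.3 rad).
It fails at once if the finished paperweight is pushed more than 15 mm or tipped (distance of paperweight from where it was at the start of the episode above 0.015 m or angle between paperweight's own z axis and vertical above 0.3 rad).
It also fails if it takes over 112 s, if anything falls off the work surface, if the arm or the gripper's body presses on something with over 40 N, if the wrist force passes 120 N, or if a joint passes its speed limit or range.

## Working session

There is one attempt and no reset: what is moved stays moved. The work goes in short steps, each a Python script; the robot and the scene stay as the last script left them, time stands still between calls to the robot, and variables do not carry over. Pictures are saved under pics/ and viewed, about 12 in all and at most 16, crops included, and the job is handed in when it is done.

```bash
ls; mkdir -p pics; python3 - <<'E'
from cell import manip,cams
import cv2
for n in("scene","side"):
    c=cams.capture(n); cv2.imwrite(f"pics/{n}0.png",c["image"]); print(n,c["intrinsics"],c["position"],c["orientation"],(c["z_map"]>0).mean())
print(manip.state())
E
```

```text
pics
scene [[464.8109955    0.         318.38335005]
 [  0.         464.8109955  235.05476984]
 [  0.           0.           1.        ]] [0.83982176 0.51152936 0.95191253] [-0.77290369 -2.74986624  0.82626748] 0.9958561197916667
side [[566.56183958   0.         321.45019521]
 [  0.         566.56183958 236.40414883]
 [  0.           0.           1.        ]] [-0.10535355 -0.71255329  0.59523476] [-1.99941323  0.77785522 -0.40529023] 0.9961263020833333
{'clock': 0.1, 'joint_pos': array([-1.36090450e+00,  2.64677644e-01,  1.60520013e+00, -6.61907747e-07,
        1.27370080e+00, -3.68863188e-02]), 'joint_velocities': array([ 8.89296583e-04, -1.91542083e-03, -3.92822752e-03, -5.53688673e-05,
        1.00066759e-03, -1.38880361e-03]), 'tau': array([-1.23397317e-04, -5.03618002e+01, -3.58069682e+01,  7.30140321e-02,
        2.32903997e-02, -5.23509675e-05]), 'tool_pos': array([ 0.16476627, -0.65393691,  0.23753277]), 'tcp_rot': array([ 2.09086651,  0.26141446, -2.09122935]), 'contact_force': array([ 0.08826553,  0.22911494, -0.68135977]), 'moment': array([-0.03152514, -0.02953541, -0.0202335 ]), 'gripper_width': 0.08857849947240384}
```

View pics/scene0.png

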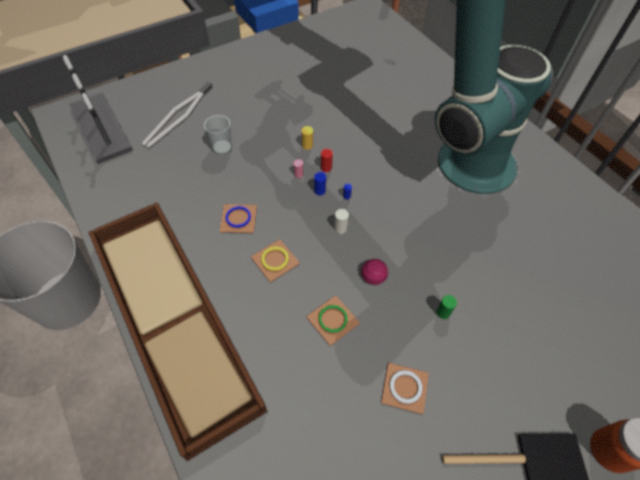

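View pics/side0.png

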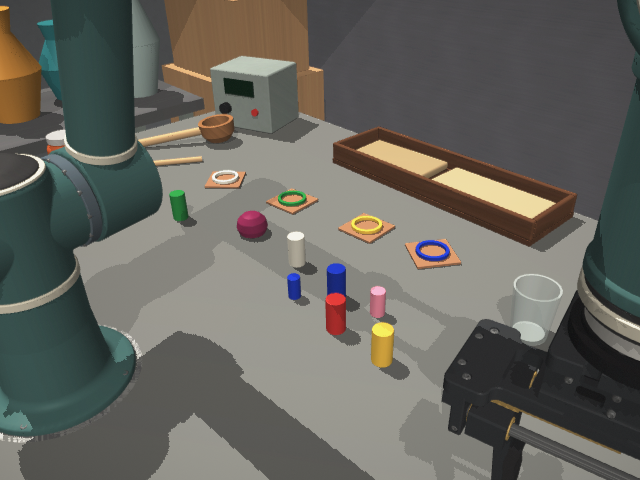

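The scene view shows, by pixel:
- **Bars:** white (342,221), yellow (307,138), green (446,306), large blue (320,183).
- **Look-alikes:** small blue (348,190), red (327,160), pink (299,168).
- **Collars:** blue (238,217), yellow (275,259), green (333,319), white (406,387).
- **Leave alone:** paperweight (375,271), tumbler (219,134).

The side view agrees with this. Next I'll measure positions.

```bash
cat > h.py <<'E'
import numpy as np,cv2
from scipy.spatial.transform import Rotation as R
from cell import manip,cams,inverse_kinematics
def masks(img):
    h=cv2.cvtColor(img,cv2.COLOR_BGR2HSV);H,S,V=[h[...,i].astype(int) for i in range(3)]
    return dict(white=(S<40)&(V>140),yellow=(H>20)&(H<32)&(S>150)&(V>90),green=(H>50)&(H<75)&(S>110),
      blue=(H>110)&(H<128)&(S>150),plum=((H>155)&(H<175)&(S>150)),redpink=((H<5)|(H>174))&(S>120))
def world(c):
    K=c["intrinsics"];v,u=np.mgrid[:480,:640];z=c["z_map"]
    P=np.stack([(u-K[0,2])/K[0,0]*z,(v-K[1,2])/K[1,1]*z,z],-1)
    return P@R.from_rotvec(c["orientation"]).as_matrix().T+c["position"]
def ray(c,uv,h):
    K=c["intrinsics"];d=R.from_rotvec(c["orientation"]).apply(np.linalg.solve(K,[*uv,1]))
    return (c["position"]+d*(h-c["position"][2])/d[2])
def blobs(c,min_area=25):
    W=world(c)
    for k,m in masks(c["image"]).items():
        n,L,st,ce=cv2.connectedComponentsWithStats(m.astype(np.uint8))
        for i in range(1,n):
            if st[i,4]<min_area: continue
            p=W[L==i]; zt=np.percentile(p[:,2],97)
            if abs(p[:,0]).max()>1.1 or abs(p[:,1]).max()>1.1 or zt>.11: continue
            yield k,L==i,st[i],ce[i],p,zt
E
python3 - <<'E'
from h import *
for n in("scene","side"):
    c=cams.capture(n)
    for k,m,st,ce,p,zt in blobs(c):
        hull=cv2.convexHull(np.argwhere(m)[:,::-1].astype(np.int32))
        if zt<.03: # collar: ellipse of outer outline, at rim height
            e=cv2.fitEllipse(hull) if len(hull)>4 else ((0,0),(0,0),0)
            w=ray(c,e[0],.014); print(n,k,"collar?",ce.round(),st[4],w.round(4),"zt",zt.round(3),"ext",np.ptp(p[:,:2],axis=0).round(3))
        else:
            t=p[p[:,2]>zt-.006]
            (x,y),r=cv2.minEnclosingCircle(t[:,:2].astype(np.float32))
            print(n,k,"bar?",ce.round(),st[4],"top mean",t[:,:2].mean(0).round(4),"circ",round(x,4),round(y,4),round(r,4),"zt",zt.round(3))
E
```

```text
scene white collar? [172. 119.] 587 [ 0.6567 -0.576   0.014 ] zt 0.016 ext [0.303 1.178]
scene white bar? [222. 146.] 137 top mean [ 0.5863 -0.3811] circ 0.5849 -0.3833 0.0123 zt 0.056
scene white bar? [342. 219.] 213 top mean [ 0.4456 -0.0052] circ 0.6353 0.245 0.336 zt 0.062
scene white collar? [405. 387.] 392 [0.5451 0.3848 0.014 ] zt 0.016 ext [0.331 0.161]
scene yellow bar? [307. 139.] 147 top mean [ 0.3973 -0.2498] circ 0.6065 0.1044 0.4693 zt 0.061
scene green bar? [446. 306.] 285 top mean [0.3855 0.3036] circ 0.5981 0.4038 0.2648 zt 0.062
scene green collar? [333. 318.] 170 [0.5911 0.1861 0.014 ] zt 0.017 ext [0.279 0.356]
scene blue bar? [320. 183.] 214 top mean [ 0.425  -0.1357] circ 0.4253 -0.1362 0.016 zt 0.061
scene blue bar? [347. 191.] 90 top mean [ 0.3749 -0.0855] circ 0.3739 -0.0857 0.0105 zt 0.044
scene blue collar? [236. 210.] 36 [ 0.6475 -0.1645  0.014 ] zt 0.016 ext [0.055 0.03 ]
scene blue collar? [240. 223.] 38 [ 0.6468 -0.1632  0.014 ] zt 0.017 ext [0.057 0.035]
scene plum bar? [374. 271.] 478 top mean [0.4536 0.1448] circ 0.6379 0.3186 0.2794 zt 0.044
scene r
[... 1616 characters left out ...]
top mean [0.3566 0.2728] circ 0.1354 -0.2021 0.5645 zt 0.061
side green collar? [291. 198.] 215 [0.5809 0.1764 0.014 ] zt 0.015 ext [0.064 0.066]
side blue collar? [432. 250.] 309 [ 0.6354 -0.174   0.014 ] zt 0.015 ext [0.779 0.573]
side blue bar? [336. 278.] 506 top mean [ 0.4098 -0.1519] circ 0.1618 -0.4208 0.3956 zt 0.06
side blue bar? [294. 286.] 295 top mean [ 0.3678 -0.0912] circ 0.3694 -0.0901 0.0122 zt 0.042
side plum bar? [251. 224.] 619 top mean [0.4275 0.112 ] circ 0.1715 -0.2798 0.5139 zt 0.043
side redpink bar? [254. 112.] 40 top mean [0.7259 0.5038] circ 0.3395 -0.0579 0.7916 zt 0.069
side redpink bar? [336. 313.] 781 top mean [ 0.3593 -0.2047] circ 0.1358 -0.4522 0.355 zt 0.06
```

The two cameras disagree by about 1 cm on the collars. I'll use the wrist camera, which is tied to the robot's own kinematics, from above.

```bash
cat >> h.py <<'E'
def down(a):
    x=np.array([0,0,-1.]);y=np.array([np.cos(a),np.sin(a),0]);return R.from_matrix(np.stack([x,y,np.cross(x,y)],1)).as_rotvec()
def wcap():
    s=manip.state();c=cams.capture("wrist")
    T=np.eye(4);T[:3,:3]=R.from_rotvec(s["tcp_rot"]).as_matrix();T[:3,3]=s["tool_pos"]
    c["T"]=T@c["T_tool_cam"];return c
def wdir(c,uv):
    K=c["intrinsics"];d=(np.atleast_2d(uv)-K[:2,2][None])/K[0,0];r=np.linalg.norm(d,axis=1)+1e-9
    v=np.c_[d/r[:,None]*np.sin(r)[:,None],np.cos(r)];return v
def wray(c,uv,h):
    d=wdir(c,uv)@c["T"][:3,:3].T;o=c["T"][:3,3];return o+d*((h-o[2])/d[:,2])[:,None]
def wpix(c,p):
    q=(np.atleast_2d(p)-c["T"][:3,3])@c["T"][:3,:3];th=np.arctan2(np.hypot(q[:,0],q[:,1]),q[:,2]);ph=np.arctan2(q[:,1],q[:,0])
    return c["intrinsics"][:2,2]+c["intrinsics"][0,0]*(th*np.array([np.cos(ph),np.sin(ph)])).T
E
python3 - <<'E'
from h import *
for i,(p,a) in enumerate([((.5,-.12,.33),np.pi/2),((.5,.2,.33),np.pi/2)]):
    for aa in (a,a-np.pi):
        q=inverse_kinematics(p,down(aa)); print(aa,q)
    manip.move_pose(p,down(-np.pi/2) if inverse_kinematics(p,down(-np.pi/2)) is not None and abs(inverse_kinematics(p,down(-np.pi/2))[5])<1.8 else down(np.pi/2))
    c=wcap(); cv2.imwrite(f"pics/w{i}.png",c["image"]); print(c["intrinsics"],c["T"].round(3),manip.state()["clock"])
    np.savez(f"w{i}.npz",image=c["image"],T=c["T"],intrinsics=c["intrinsics"],z_map=c["z_map"])
E
```

```text
1.5707963267948966 [-0.28398881 -0.08831654  1.81900989  0.          1.41089931 -1.85478514]
-1.5707963267948966 [-2.83988814e-01 -8.83165407e-02  1.81900989e+00 -4.44089210e-16
  1.41089931e+00  1.28680751e+00]
[[371.64829954   0.         325.08087462]
 [  0.         371.64829954 236.95719897]
 [  0.           0.           1.        ]] [[-0.    -0.959 -0.283  0.573]
 [-1.     0.001 -0.002 -0.121]
 [ 0.002  0.283 -0.959  0.476]
 [ 0.     0.     0.     1.   ]] 2.525
1.5707963267948966 [ 3.34251746e-01 -4.01521576e-02  1.77367887e+00 -4.44089210e-16
  1.40806594e+00 -1.23654458e+00]
-1.5707963267948966 [ 3.34251746e-01 -4.01521576e-02  1.77367887e+00 -4.44089210e-16
  1.40806594e+00  1.90504807e+00]
[[371.64829954   0.         325.08087462]
 [  0.         371.64829954 236.95719897]
 [  0.           0.           1.        ]] [[ 0.     0.959  0.282  0.427]
 [ 1.     0.    -0.002  0.2  ]
 [-0.002  0.282 -0.959  0.476]
 [ 0.     0.     0.     1.   ]] 4.7333
```

View pics/w0.png

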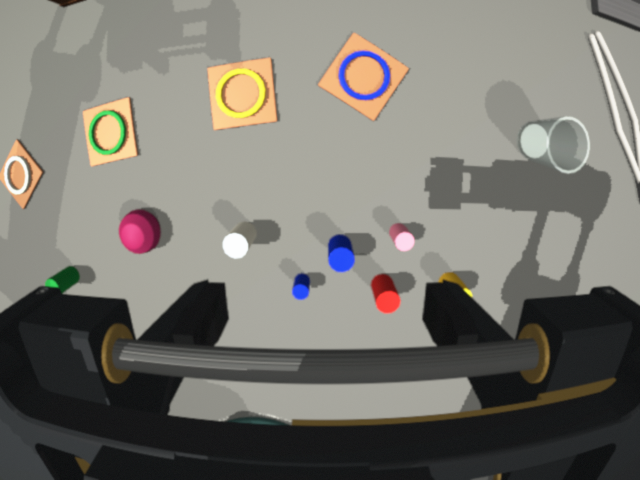

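View pics/w1.png

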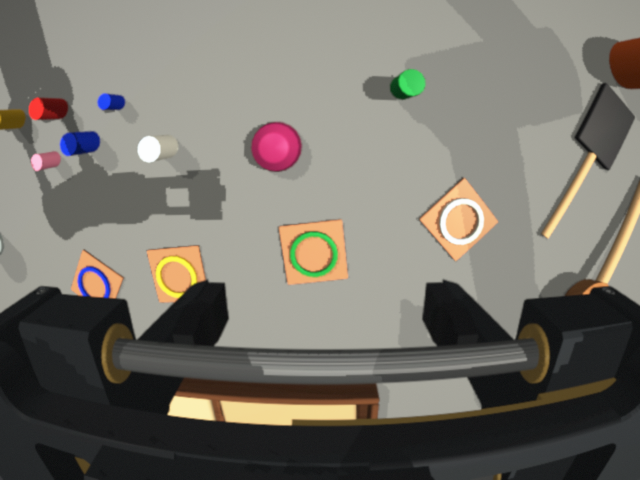

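w0 shows collars blue (365,75), yellow (241,93), green (107,132) and white (16,175), and bars white (236,244), blue (341,253) and yellow (458,285, partly hidden). w1 shows the green bar (408,83) and collars white (462,222), green (314,254) and yellow (178,277).

```bash
cat >> h.py <<'E'
def wfind(c,min_area=60,verbose=True):
    v,u=np.mgrid[:480,:640];uv=np.c_[u.ravel(),v.ravel()];d=wdir(c,uv);d=d/d[:,2:]*c["z_map"].ravel()[:,None]
    W=(d@c["T"][:3,:3].T+c["T"][:3,3]).reshape(480,640,3);out=[]
    for k,m in masks(c["image"]).items():
        m=m&(c["z_map"]>.1)&(W[...,2]>.007)&(W[...,2]<.08)&(np.abs(W).max(-1)<.9)
        n,L,st,ce=cv2.connectedComponentsWithStats(m.astype(np.uint8))
        for i in range(1,n):
            if st[i,4]<min_area: continue
            b=L==i;zt=np.median(np.sort(W[...,2][b])[-max(10,b.sum()//10):])
            h=.014 if zt<.025 else (.06 if zt>.053 else zt)
            t=b&(np.abs(W[...,2]-h)<.005)
            P=wray(c,np.argwhere(t)[:,::-1],h)[:,:2].astype(np.float32)
            if len(P)<10: continue
            (x,y),r=cv2.minEnclosingCircle(P)
            out.append((k,h,x,y,r))
            if verbose:print(k,"h%.3f xy %.4f %.4f r %.4f mean %s px %s n %d"%(h,x,y,r,P.mean(0).round(4),ce[i].round(),len(P)))
    return out
E
python3 - <<'E'
from h import *
for i in (0,1):
    print(i);wfind(dict(np.load(f"w{i}.npz")))
E
```

```text
0
white h0.014 xy 0.6419 -0.5784 r 0.1261 mean [ 0.6538 -0.5769] px [617. 100.] n 1510
white h0.060 xy 0.5741 -0.3878 r 0.0204 mean [ 0.5739 -0.3839] px [533. 140.] n 111
white h0.014 xy 0.5418 0.3805 r 0.0325 mean [0.5424 0.3796] px [ 16. 175.] n 319
white h0.060 xy 0.4399 -0.0138 r 0.0165 mean [ 0.4405 -0.0141] px [235. 244.] n 510
white h0.049 xy 0.4406 -0.2185 r 0.0102 mean [ 0.4407 -0.2186] px [404. 241.] n 201
yellow h0.014 xy 0.6229 -0.0165 r 0.0319 mean [ 0.623  -0.0172] px [241.  93.] n 738
yellow h0.060 xy 0.3767 -0.3050 r 0.0096 mean [ 0.3768 -0.3059] px [455. 281.] n 28
green h0.014 xy 0.5876 0.1809 r 0.0319 mean [0.5877 0.1801] px [107. 132.] n 476
green h0.060 xy 0.3728 0.2918 r 0.0166 mean [0.3779 0.2905] px [ 63. 279.] n 102
blue h0.014 xy 0.6432 -0.1697 r 0.0311 mean [ 0.6428 -0.17  ] px [364.  75.] n 637
blue h0.060 xy 0.4232 -0.1409 r 0.0166 mean [ 0.4232 -0.1406] px [340. 253.] n 519
blue h0.043 xy 0.3732 -0.0893 r 0.0113 mean [ 0.3732 -0.0898] px [301. 287.] n 208
plum h0.044 xy 0.4479 0.1345 r 0.0211 mean [0.4475 0.1347] px [139. 231.] n 560
redpink h0.060 xy 0.
[... 278 characters left out ...]
 [ 0.3648 -0.2828] px [ 10. 114.] n 30
yellow h0.014 xy 0.6230 -0.0141 r 0.0327 mean [ 0.6186 -0.0166] px [174. 274.] n 486
green h0.060 xy 0.3695 0.2945 r 0.0161 mean [0.3695 0.2948] px [408.  84.] n 572
green h0.014 xy 0.5870 0.1831 r 0.0314 mean [0.5864 0.1829] px [313. 254.] n 597
blue h0.043 xy 0.3720 -0.0866 r 0.0117 mean [ 0.3715 -0.0866] px [110. 101.] n 176
blue h0.060 xy 0.4219 -0.1381 r 0.0175 mean [ 0.4219 -0.1379] px [ 79. 143.] n 341
blue h0.014 xy 0.6435 -0.1672 r 0.0326 mean [ 0.634  -0.1664] px [ 93. 280.] n 268
plum h0.044 xy 0.4465 0.1381 r 0.0215 mean [0.446  0.1386] px [276. 146.] n 877
redpink h0.060 xy 0.3639 -0.1972 r 0.0189 mean [ 0.3648 -0.198 ] px [ 47. 108.] n 309
```

The views agree within about 2 mm, against 9 mm of play in the collar. The jaw axis along x clears every neighbour. I'll start with white.

```bash
cat >> h.py <<'E'
BAR=dict(white=(.4395,-.013),yellow=(.370,-.298),green=(.3695,.2945),blue=(.4225,-.140))
SET=dict(white=(.5417,.3815),yellow=(.623,-.0165),green=(.587,.1825),blue=(.6432,-.169))
def pick_place(k):
    rot=down(0);b=np.array(BAR[k]);s=np.array(SET[k])
    manip.set_gripper(.06)
    manip.move_pose((*b,.22),rot)
    c=wcap();cv2.imwrite(f"pics/pre_{k}.png",c["image"])
    f=[o for o in wfind(c,verbose=False) if o[0]==k and o[1]==.06 and .0135<o[4]<.019 and np.hypot(o[2]-b[0],o[3]-b[1])<.03]
    print(k,"close look",f)
    if len(f)!=1: return False
    b=np.array(f[0][2:4])
    manip.move_pose((*b,.12),rot);manip.move_linear((*b,.024),rate=.1)
    manip.set_gripper(.02,force=20);w=manip.state()["gripper_width"];print("width",w)
    manip.move_linear((*b,.16),rate=.2)
    if not .028<manip.state()["gripper_width"]<.036: print("grasp?");return False
    manip.move_pose((*s,.16),rot);manip.move_linear((*s,.06),rate=.15);manip.move_linear((*s,.0305),rate=.05)
    print("at place",manip.state()["tool_pos"],manip.state()["contact_force"])
    manip.set_gripper(.058);manip.dwell(.2)
    manip.move_linear((*s,.13),rate=.15);manip.move_linear((*s,.24),rate=.3);manip.dwell(.2)
    c=wcap();cv2.imwrite(f"pics/post_{k}.png",c["image"])
    for o in wfind(c,verbose=False):
        if o[0]==k: print("after",[round(float(x),4) for x in o[1:]])
    print("clock",manip.state()["clock"]);return True
E
python3 -c "
from h import *
pick_place('white')"
```

```text
white close look [('white', 0.06, 0.439504474401474, -0.012399486266076565, 0.016269907355308533)]
width 0.031577998205949864
at place [0.54121057 0.38127967 0.03015383] [-1.70219807 -0.17765513  1.46532067]
after [0.06, 0.5418, 0.3808, 0.0165]
clock 14.8167
```

View pics/post_white.png

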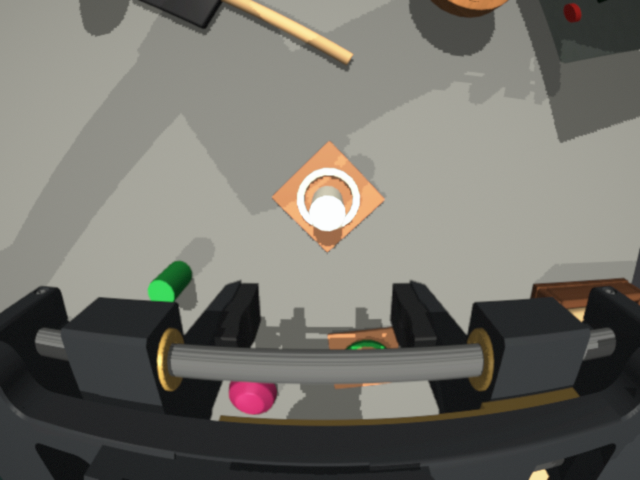

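```bash
python3 -c "
from h import *
pick_place('yellow')"
```

```text
yellow close look [('yellow', 0.06, 0.3654434382915497, -0.29771459102630615, 0.016269514337182045)]
width 0.031221863774926424
at place [ 0.62227156 -0.01636924  0.03018891] [-2.49525247  0.43039961  1.63192032]
after [0.06, 0.6222, -0.0169, 0.0164]
clock 25.8917
```

The white stub stands upright inside its collar (328,205), released. Yellow's numbers look the same: gripped at 31 mm, and its top is now over the collar centre. Green is next.

```bash
python3 -c "
from h import *
pick_place('green')"
```

```text
green close look [('green', 0.06, 0.36928775906562805, 0.29642632603645325, 0.01618671789765358)]
width 0.031478654981675895
at place [0.58621129 0.18224937 0.03014892] [-1.90062389 -0.9583965   1.86841056]
after [0.06, 0.5865, 0.1824, 0.0165]
clock 35.5167
```

View pics/post_yellow.png

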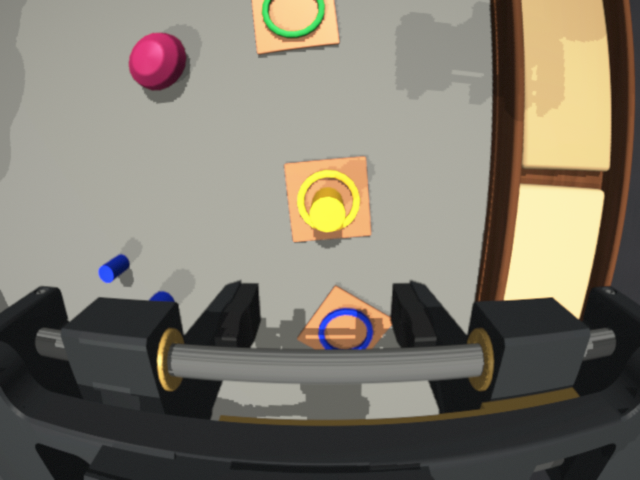

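The yellow stub stands in its collar (328,205). Now the large blue one.

```bash
python3 - <<'E'
from h import *
if pick_place('blue'):
    c=cams.capture("side");cv2.imwrite("pics/side1.png",c["image"])
    c=cams.capture("scene");cv2.imwrite("pics/scene1.png",c["image"])
E
```

```text
blue close look [('blue', 0.06, 0.4217611253261566, -0.13963738083839417, 0.016249042004346848)]
width 0.03153031189975348
at place [ 0.64263513 -0.16882729  0.03017165] [-1.35466009  0.23063632  0.96905617]
after [0.0428, 0.3738, -0.0901, 0.0118]
after [0.06, 0.6425, -0.1698, 0.0171]
clock 44.9333
```

View pics/scene1.png

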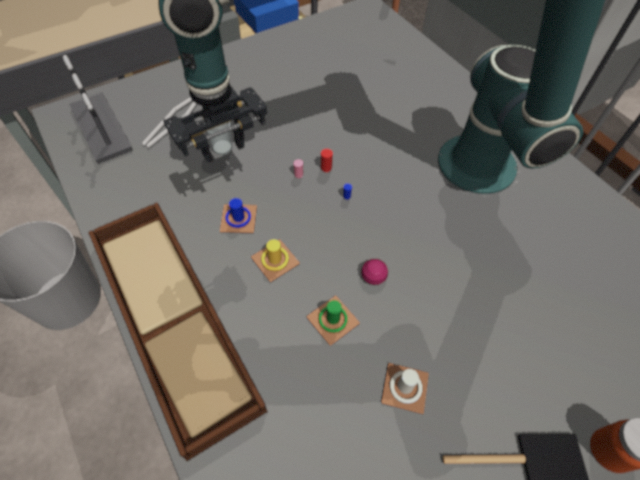

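View pics/side1.png

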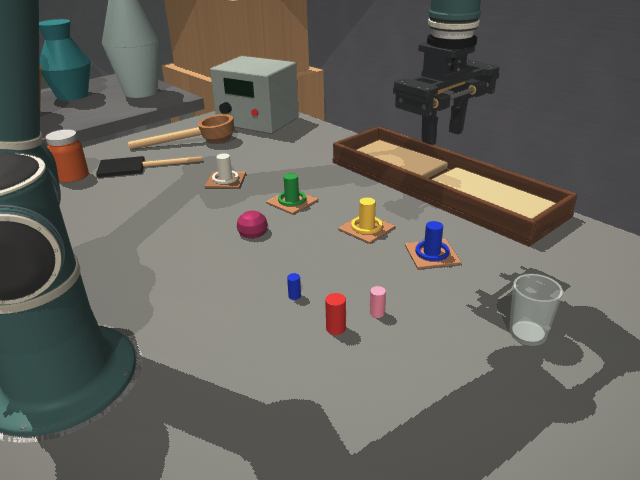

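All four stubs stand upright in their own collars. In the side view they are at white (224,168), green (291,188), yellow (367,215) and blue (433,240). The paperweight (252,224) and tumbler (535,310) have not moved, and the arm is clear.

```bash
python3 -c "
from h import *
from cell import order
s=manip.state();print(s['tool_pos'],s['contact_force'])
order.close_job()"
```

```text
[ 0.64240825 -0.16878385  0.23811798] [-0.0083633   1.33686147  0.52154503]
the job is handed in; nothing more can be done
```

I stood the four stubs in their own setters in the order white, yellow, green, blue, letting go of each before starting the next, and handed the job in at about 45 s of the 112 s allowed. It reported no verdict.

- **Placement:** each stub was gripped at a width of 31–32 mm. After release, the wrist camera put each stub's top within about 1 mm of the measured collar centre, against the 12 mm allowed.
- **Final views:** all four stubs stand upright and released. The tumbler, the paperweight and the look-alikes (small blue, red, pink) looked unmoved, judged by eye. The gripper was 0.24 m up, clear of everything.
- **What disagreed:** the scene and side cameras differed by about 1 cm on the collar positions. I used the wrist camera instead, whose views agreed with each other to 2–3 mm.
- **Not fully checked:** my code took each placed stub's top at 60 mm when it really stands at 66 mm. This could shift those after-release positions by a couple of millimetres, still well inside the tolerance.

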